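Find the glazed lens cell by weight and show it over the light plate

TASK

Of the two look-alike lens cells in the aluminium rack, one has its glass fitted and is heavier; find it by feel. First lift the cell at the rack's blue end straight up clear of the rack, hold it still for a second and set it gently back upright in its recess, then lift the cell at the yellow end in the same way. Finish holding the heavier cell upright in the gripper, still and a few centimetres above the middle of the lit disc of the light plate without resting on anything, with the lighter cell standing in the recess it came from and the other things on the bench left alone.

Things in the scene. Friction and masses are not known exactly. Their poses are not given: they have to be found in the camera images.
- cell_p: one of two lens cells that look exactly alike: an upright round black barrel with two fine steel rings, 46 mm diameter, 55 mm tall, glass on its top face. Origin at the centre of its underside, z up its axis. Rigid. One is the heavier (0.38 to 0.58 kg), the other the lighter (0.16 to 0.24 kg); neither look nor name tells which.
- cell_q: one of two lens cells that look exactly alike: an upright round black barrel with two fine steel rings, 46 mm diameter, 55 mm tall, glass on its top face. Origin at the centre of its underside, z up its axis. Rigid. One is the heavier (0.38 to 0.58 kg), the other the lighter (0.16 to 0.24 kg); neither look nor name tells which.
- blue_seat (a point): centre of the floor of the recess at the rack's blue-striped end, where one cell stands at the start. The recess is round, 54 mm diameter, 8 mm deep, its floor 12 mm above the bench, so a cell stands with 47 mm showing.
- yellow_seat (a point): centre of the floor of the recess at the rack's yellow-striped end, made like the blue one, where the other cell stands at the start.
- disc (a point): centre of the upper face of the lit disc (pale yellow, 86 mm diameter), 25 mm above the bench, in the middle of the light plate: a fixed white block 140 x 140 mm, 24 mm tall.
- brush_jar: bystander: glass jar, 64 mm diameter, 85 mm tall, with three brushes standing in it up to 206 mm. Origin at the centre of its underside. Leave alone.
- sample_jar: bystander: closed round jar, 52 mm diameter, 75 mm tall. Origin at the centre of its underside. Leave alone.
- tub: bystander: open clear plastic tub, 80 x 110 mm, 45 mm tall. Origin at the centre of its underside. Leave alone.
- rack: fixed aluminium block, 220 x 90 mm, 20 mm tall, at any yaw. Origin at the centre of its underside, x towards its blue end. The two recess centres lie at x = +65 mm (blue) and -65 mm (yellow). A 12 mm coloured stripe across the top at each end, and the recess floor, carry the colour.
- light_plate: the fixed light plate itself (see disc). Origin at the centre of its underside.

How it is judged:
By the outcome, as a careful person would: the job done as asked, in the order asked, and still so for the second after the job is handed in, while the arm keeps its last pose, push and grip.
It also fails if it takes over 61 s, if anything falls off the work surface, if the arm or the gripper's body presses on something with over 40 N, if the wrist force passes 120 N, or if a joint passes its speed limit or range.

ROBOT

A 6-joint arm with a two-finger parallel gripper is mounted at the origin on the work surface. World frame = base frame: x ahead of the robot, y to its left, z up, the work surface at z = 0. Lengths are in mm, angles in rad, forces in N, time in s.
With the tool pointing down it reaches from about 400 to 925 mm from the base axis. Payload 12.5 kg.
Tool frame: the origin (TCP) lies midway between the tips of the shut fingers; the grasp point (between the pads) lies 19 mm behind it; z points along the fingers, y is the direction in which the jaws open and shut (so a half turn about z gives the same grasp; the last joint's range is limited). The gripper opens to 95 mm and grips with 3 to 60 N. Pads are 20 mm wide; open, the fingers measure 119 mm over their backs; the gripper's body (75 mm by 180 mm) begins 59 mm behind the grasp point.
Start: joints at [-1.223, 0.491, 1.559, -0, 1.092, -0.106], TCP at [274.014, -561.75, 214.661] pointing down, gripper open.
Joint ranges: [-3.1, 3.1], [-0.84, 2.19], [0.05, 2.79], [-1.13, 4.28], [0.06, 2.93], [-2.69, 2.69]. Speed limits (rad/s): [2.22, 2.22, 2.79, 3.14, 3.14, 3.14].

INTERFACE

Orientations are given as [roll, pitch, yaw] about the fixed x, y, z axes, in that order (R = Rz(yaw) Ry(pitch) Rx(roll)).
In Python, from cell import env gives the robot as it stands.
- The arm moves only by the tool arm_command, never from a script. Its argument "steps" is a list of rows, each an object of numbers: "dx", "dy", "dz": the shift along the tool's x, y, z as a fraction of full scale; "rx", "ry", "rz": the turn, a rotation vector about the tool's x, y, z as a fraction of full scale; "claw": the gripper command: -1 is fully open, 1 is shut, values between are in proportion. In form: [{"dx": .., "dy": .., "dz": .., "rx": .., "ry": .., "rz": .., "claw": ..}, ...]. A call has 1 to 10 rows; each row shifts and turns the pose as measured when the row begins, along the tool's axes as they then stand; what a row does not reach is not made up. Full scale, the value 1, is 0.8 m for a shift and 90 degrees for a turn. A row lasts 1/8 s, in which the tool goes at most 62.5 mm and 10.7 degrees, less where a joint would pass 70% of its speed; a pose out of reach is approached as far as the arm can. A call with a number of a shift or a turn outside -1 to 1 is refused whole. A call with a gripper value outside its range is refused whole. The fingers move at their own pace and stop on an object; the grip force is fixed at half the most. Time passes only in rows, so rows that do not move let the fingers close. It gives the time, the measured TCP pose, the force and the opening at its end, in the units of the state.
- env.state(): the state, without advancing time (a new reading comes with each control period).
- env.read_camera(name): name is "side" or "top" or "wrist"; returns (picture, depth): 420x560x3 uint8, red, green, blue; 420x560 float32, mm along the optical axis (not along the pixel's ray), 0 where there is no reading.
- env.get_calibration(name): a dict with "vfov" (degrees; the focal length in pixels is half the picture's height over the tangent of half this angle, whatever the lens; pixels are square), "cx", "cy" (the principal point, pixels), "k1" (the pictures are not rectified: a ray, as slopes to the right and down, at radius r is drawn at 1 + k1 r^2 times it, then the intrinsics apply), "xyz" and "attitude" of the camera in the world. Camera axes: x right, y up, looking along -z (the intrinsics and any distortion apply to the point x, -y, -z); pixel columns grow to the right and rows downward; lengths in mm; the calibration is good to about 2 mm. A picture is of the moment at which its call begins: read the wrist's pose just before it. get_calibration takes no time and is no camera call; for the wrist camera it gives the pose at the moment of the call.
- env.job_done(): hands the job in, once; it reports no verdict.
The state is a dict: "t": time; "joints": joint angles; "qvel": joint speeds; "tau": joint torques, N m; "eef_pos": TCP position; "tcp_rot": TCP orientation; "ft_force": force on the tool from outside, world axes, zero at the start; "moment": the same for the moment, N m; "opening": opening from 0.0 (shut) to 1.0 (fully open).
Only numpy, scipy, OpenCV 4.12 (cv2) and the standard library are available. Lean on these libraries where they do the work, as an engineer would, in place of code of your own. Each camera call takes 0.05 s, during which the arm holds its last target.

## Working session

There is one attempt and no reset: what is moved stays moved. The work goes in short steps, Python scripts to look and compute and a tool call to move; the robot and the scene stay as the last step left them, time stands still between calls to the robot, and variables do not carry over. Pictures are saved under pics/ and viewed, and the job is handed in when it is done.

Besides the shell and the picture viewer there is one more tool, called as name(argument=value, ...), one argument or row to a line, values as JSON. arm_command: Moves the arm, as the interface text tells. Its arguments: {"type":"object","properties":{"steps":{"type":"array","items":{"type":"object","properties":{"dx":{"type":"number"},"dy":{"type":"number"},"dz":{"type":"number"},"rx":{"type":"number"},"ry":{"type":"number"},"rz":{"type":"number"},"claw":{"type":"number"}}}}},"required":["steps"]}

```bash
mkdir -p pics; ls
python3 - <<'E'
from cell import env
import cv2,pickle
s=env.state();print(s)
D={}
for n in("top","side"):
    p,d=env.read_camera(n);c=env.get_calibration(n);print(n,c)
    D[n]=(p,d,c);cv2.imwrite(f"pics/{n}0.png",p[:,:,::-1])
pickle.dump(D,open("d0.pkl","wb"))
E
```

```text
pics
{'t': 0.0, 'joints': array([-1.22258821e+00,  4.91550756e-01,  1.55946379e+00,  6.36975648e-06,
        1.09169881e+00, -1.05619429e-01]), 'qvel': array([-1.45785845e-04, -1.43029182e-04, -9.21531580e-05,  1.51367845e-03,
        1.78939073e-03, -3.27007332e-04]), 'tau': array([-1.26916104e-03, -6.12645292e+01, -2.58182502e+01,  6.92304969e-02,
        4.83824650e-02, -5.47537695e-05]), 'eef_pos': array([ 273.9303561 , -561.49236053,  214.06228107]), 'tcp_rot': array([-3.14047879e+00, -1.23765924e-04,  4.53824542e-01]), 'ft_force': array([-0.84619719,  0.64883167, -0.19861424]), 'moment': array([ 0.0001179 , -0.04159843,  0.02997084]), 'opening': 0.9994522875564631}
top {'vfov': 45.639836961593, 'cx': 275.7148154450909, 'cy': 205.30138682204762, 'k1': -0.012066716963934163, 'xyz': array([ 449.017414  ,   77.8474596 , 1222.40849912]), 'attitude': array([ 0.11035392, -0.01841975, -1.56362017])}
side {'vfov': 57.54677891982195, 'cx': 277.6711869650924, 'cy': 211.20127455743793, 'k1': -0.01790212978946828, 'xyz': array([-45.06829828, 619.09851323, 700.31804522]), 'attitude': array([ 0.90886249, -0.00585519, -2.30006169])}
```

View pics/top0.png

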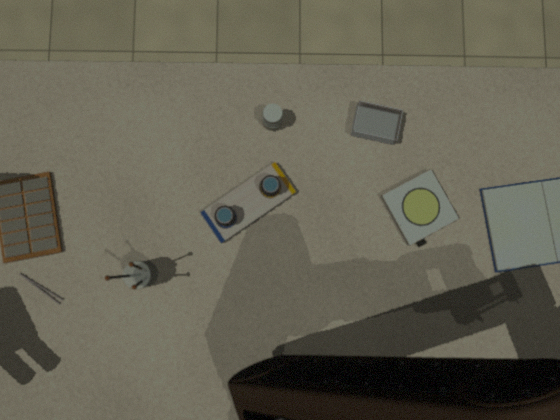

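View pics/side0.png

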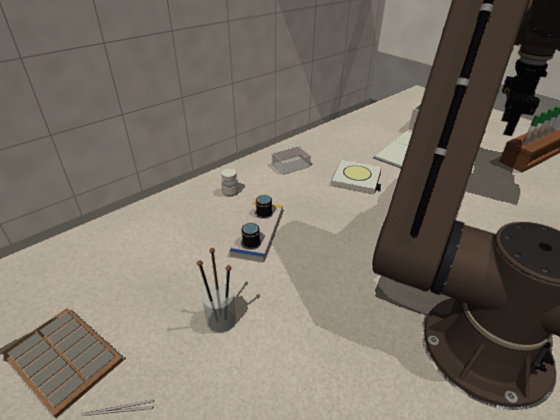

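The top view shows the blue-end cell at about (225,216), the yellow-end cell at (270,185) and the disc at (421,208). The sample jar is at (273,116), the tub at (377,122) and the brush jar at (143,273). Next I'll turn these into world positions.

```bash
cat > h.py <<'E'
import numpy as np,cv2
from scipy.spatial.transform import Rotation as Ro
def ray(c,uv):
    f=210/np.tan(np.radians(c['vfov'])/2)
    uv=np.atleast_2d(uv).astype(float)
    d=np.c_[(uv[:,0]-c['cx'])/f,(uv[:,1]-c['cy'])/f]; u=d.copy()
    for _ in range(20): u=d/(1+c['k1']*(u**2).sum(1,keepdims=True))
    R=Ro.from_euler('xyz',c['attitude']).as_matrix()
    return np.c_[u[:,0],-u[:,1],-np.ones(len(u))]@R.T
def plane(c,uv,z):
    r=ray(c,uv); return c['xyz']+r*((z-c['xyz'][2])/r[:,2])[:,None]
def cloud(c,d):
    v,u=np.mgrid[:420,:560]
    r=ray(c,np.c_[u.ravel(),v.ravel()])
    return (c['xyz']+r*d.reshape(-1,1)).reshape(420,560,3)
E
python3 - <<'E'
from h import *
import pickle
D=pickle.load(open("d0.pkl","rb"))
for n in("top","side"):
    p,d,c=D[n]; P=cloud(c,d); hsv=cv2.cvtColor(p,cv2.COLOR_RGB2HSV)
    ok=(d>0)&(P[...,0]>250)&(P[...,0]<900)&(abs(P[...,1])<450)
    if n=="top":
        m=ok&(P[...,2]>5)&(P[...,2]<250); 
    else: m=ok&(P[...,2]>5)&(P[...,2]<250)&(P[...,1]>-330)
    k,l,st,ce=cv2.connectedComponentsWithStats(m.astype(np.uint8))
    for i in range(1,k):
        if st[i,4]>60:
            q=P[l==i];print(n,st[i],q.min(0).round(),q.max(0).round(),np.median(q,0).round())
    # cell tops
    m=ok&(P[...,2]>58)&(P[...,2]<76)
    k,l,st,ce=cv2.connectedComponentsWithStats(m.astype(np.uint8))
    for i in range(1,k):
        if st[i,4]>60:
            q=P[l==i];e=cv2.minEnclosingCircle(q[:,:2].astype(np.float32));print(' top',n,ce[i].round(),e,np.median(q,0).round(1))
    H=hsv
    for nm,lo,hi,z in(("yel",(18,130,60),(35,255,255),20),("disc",(20,60,130),(45,255,255),25),("blue",(105,130,40),(128,255,255),20)):
        mm=cv2.inRange(H,np.array(lo),np.array(hi))
        k,l,st,ce=cv2.connectedComponentsWithStats(mm)
        for i in range(1,k):
            if st[i,4]>25: print('  ',nm,n,st[i],plane(c,ce[i],z).round(1),np.median(P[l==i],0).round(1))
E
```

```text
top [350 100  53  45 822] [ 740. -250.    5.] [ 844. -128.   51.] [ 789. -197.   29.]
top [262 103  21  28 477] [770.  42.   5.] [820.  92.  80.] [788.  68.  73.]
top [ 200  162   96   82 3388] [491.  10.   5.] [688. 239.  76.] [589. 126.  21.]
top [ 381  169   78   79 3417] [ 484. -388.    5.] [ 675. -201.   32.] [ 579. -292.   24.]
top [105 260  53  30 886] [383. 339.   5.] [448. 419. 208.] [415. 360.  85.]
top [272 355  41  12 256] [250. -11. 156.] [270.  65. 249.] [256.  38. 217.]
 top top [271. 114.] ((796.7438354492188, 68.1636962890625), 23.749561309814453) [795.3  70.2  73.7]
 top top [270. 185.] ((626.4795532226562, 71.1319580078125), 23.09524917602539) [625.2  71.2  67.4]
 top top [224. 215.] ((553.2954711914062, 177.3658905029297), 22.94582748413086) [553.2 177.2  67.5]
   yel top [272 163  24  31 172] [[650.1  38.2  20. ]] [651.6  39.1  20.9]
   blue top [202 212  21  29  74] [[529.6 208.7  20. ]] [528.4 207.3  21.1]
side [272 146  39  28 712] [ 737. -255.    5.] [ 837. -128.   49.] [ 785. -190.   28.]
side [ 331  160   50   33 1004] [ 484. -330.    5.] [ 669. -201.   30.] [ 569. -269.   24.]
side [221 169  18  28 404] [766.  45.   5.] [817.  93.  78.] [780.  76.  49.]
side [ 229  195   53   67 2052] [489.  12.   5.] [685. 238.  72.] [564. 141.  21.]
side [ 197  248   39   85 1606] [381. 339.   5.] [446. 404. 206.] [399. 376.  84.]
 top side [228. 175.] ((794.2025756835938, 67.84569549560547), 23.88298225402832) [785.8  71.2  73.4]
 top side [263. 201.] ((624.0052490234375, 71.318115234375), 24.099929809570312) [619.6  73.4  67.3]
 top side [250. 230.] ((550.9672241210938, 175.28988647460938), 24.380903244018555) [547.1 179.6  67.5]
 top side [219. 311.] ((409.31396484375, 372.9117736816406), 31.376007080078125) [387.8 385.3  66.7]
   disc side [344 166  26  14 286] [[ 581.5 -297.7   25. ]] [ 580.9 -296.4   25.8]
   blue side [231 249  33   7  69] [[528.4 205.4  20. ]] [526.8 206.1  21. ]
```

```bash
cat > plan.py <<'E'
# plan.py x y z yaw_deg [maxmm]: print rows from measured pose to target, tool axes / fractions
import sys
from h import *
from cell import env
def plan(x,y,z,yaw,mx=58):
    s=env.state(); p=s['eef_pos'];R=Ro.from_euler('xyz',s['tcp_rot'])
    T=np.array([x,y,z]);RT=Ro.from_euler('xyz',[np.pi,0,np.radians(yaw)])
    w=(R.inv()*RT).as_rotvec()
    n=int(max(np.ceil(np.linalg.norm(T-p)/mx),np.ceil(np.degrees(np.linalg.norm(w))/9.5),1))
    print('t',s['t'],'now',p.round(1),np.degrees(s['tcp_rot']).round(2),'F',s['ft_force'].round(2),'open',round(s['opening'],3),'rows',n)
    for i in range(n):
        Ri=R*Ro.from_rotvec(w*i/n)
        d=Ri.inv().apply((T-p)/n)/800; r=w/n/(np.pi/2)
        print({k:round(float(v),4) for k,v in zip(("dx","dy","dz","rx","ry","rz"),[*d,*r])})
if __name__=="__main__": plan(*map(float,sys.argv[1:]))
E
python3 plan.py 552.5 176.5 200 124.8
```

```text
t 0.1 now [ 273.9 -561.5  214.1] [-1.7994e+02 -1.0000e-02  2.6000e+01] F [0.62 0.54 0.39] open 1.002 rows 14
{'dx': 0.0512, 'dy': -0.0483, 'dz': 0.0013, 'rx': -0.0, 'ry': -0.0, 'rz': -0.0784}
{'dx': 0.0568, 'dy': -0.0417, 'dz': 0.0013, 'rx': -0.0, 'ry': -0.0, 'rz': -0.0784}
{'dx': 0.0615, 'dy': -0.0344, 'dz': 0.0013, 'rx': -0.0, 'ry': -0.0, 'rz': -0.0784}
{'dx': 0.0652, 'dy': -0.0266, 'dz': 0.0013, 'rx': -0.0, 'ry': -0.0, 'rz': -0.0784}
{'dx': 0.068, 'dy': -0.0183, 'dz': 0.0013, 'rx': -0.0, 'ry': -0.0, 'rz': -0.0784}
{'dx': 0.0697, 'dy': -0.0098, 'dz': 0.0013, 'rx': -0.0, 'ry': -0.0, 'rz': -0.0784}
{'dx': 0.0704, 'dy': -0.0012, 'dz': 0.0013, 'rx': -0.0, 'ry': -0.0, 'rz': -0.0784}
{'dx': 0.07, 'dy': 0.0075, 'dz': 0.0013, 'rx': -0.0, 'ry': -0.0, 'rz': -0.0784}
{'dx': 0.0686, 'dy': 0.016, 'dz': 0.0013, 'rx': -0.0, 'ry': -0.0, 'rz': -0.0784}
{'dx': 0.0661, 'dy': 0.0243, 'dz': 0.0013, 'rx': -0.0, 'ry': -0.0, 'rz': -0.0784}
{'dx': 0.0626, 'dy': 0.0322, 'dz': 0.0013, 'rx': -0.0, 'ry': -0.0, 'rz': -0.0784}
{'dx': 0.0582, 'dy': 0.0397, 'dz': 0.0013, 'rx': -0.0, 'ry': -0.0, 'rz': -0.0784}
{'dx': 0.0529, 'dy': 0.0465, 'dz': 0.0013, 'rx': -0.0, 'ry': -0.0, 'rz': -0.0784}
{'dx': 0.0467, 'dy': 0.0527, 'dz': 0.0013, 'rx': -0.0, 'ry': -0.0, 'rz': -0.0784}
```

arm_command(
  steps=[
    {"dx":0.051,"dy":-0.048,"dz":0,"rz":-0.078,"claw":-1},
    {"dx":0.057,"dy":-0.042,"dz":0,"rz":-0.078,"claw":-1},
    {"dx":0.061,"dy":-0.034,"dz":0,"rz":-0.078,"claw":-1},
    {"dx":0.065,"dy":-0.027,"dz":0,"rz":-0.078,"claw":-1},
    {"dx":0.068,"dy":-0.018,"dz":0,"rz":-0.078,"claw":-1},
    {"dx":0.07,"dy":-0.01,"dz":0,"rz":-0.078,"claw":-1},
    {"dx":0.07,"dy":-0.001,"dz":0,"rz":-0.078,"claw":-1},
  ],
)

```text
$.steps[0]: bad value
```

```bash
python3 plan.py 552.5 176.5 200 124.8
```

```text
t 0.1 now [ 273.9 -561.5  214.1] [-1.7994e+02 -1.0000e-02  2.6000e+01] F [0.62 0.54 0.39] open 1.002 rows 14
{'dx': 0.0512, 'dy': -0.0483, 'dz': 0.0013, 'rx': -0.0, 'ry': -0.0, 'rz': -0.0784}
{'dx': 0.0568, 'dy': -0.0417, 'dz': 0.0013, 'rx': -0.0, 'ry': -0.0, 'rz': -0.0784}
{'dx': 0.0615, 'dy': -0.0344, 'dz': 0.0013, 'rx': -0.0, 'ry': -0.0, 'rz': -0.0784}
{'dx': 0.0652, 'dy': -0.0266, 'dz': 0.0013, 'rx': -0.0, 'ry': -0.0, 'rz': -0.0784}
{'dx': 0.068, 'dy': -0.0183, 'dz': 0.0013, 'rx': -0.0, 'ry': -0.0, 'rz': -0.0784}
{'dx': 0.0697, 'dy': -0.0098, 'dz': 0.0013, 'rx': -0.0, 'ry': -0.0, 'rz': -0.0784}
{'dx': 0.0704, 'dy': -0.0012, 'dz': 0.0013, 'rx': -0.0, 'ry': -0.0, 'rz': -0.0784}
{'dx': 0.07, 'dy': 0.0075, 'dz': 0.0013, 'rx': -0.0, 'ry': -0.0, 'rz': -0.0784}
{'dx': 0.0686, 'dy': 0.016, 'dz': 0.0013, 'rx': -0.0, 'ry': -0.0, 'rz': -0.0784}
{'dx': 0.0661, 'dy': 0.0243, 'dz': 0.0013, 'rx': -0.0, 'ry': -0.0, 'rz': -0.0784}
{'dx': 0.0626, 'dy': 0.0322, 'dz': 0.0013, 'rx': -0.0, 'ry': -0.0, 'rz': -0.0784}
{'dx': 0.0582, 'dy': 0.0397, 'dz': 0.0013, 'rx': -0.0, 'ry': -0.0, 'rz': -0.0784}
{'dx': 0.0529, 'dy': 0.0465, 'dz': 0.0013, 'rx': -0.0, 'ry': -0.0, 'rz': -0.0784}
{'dx': 0.0467, 'dy': 0.0527, 'dz': 0.0013, 'rx': -0.0, 'ry': -0.0, 'rz': -0.0784}
```

All keys seem to be required in each row.

arm_command(
  steps=[
    {"dx":0.051,"dy":-0.048,"dz":0,"rx":0,"ry":0,"rz":-0.078,"claw":-1},
    {"dx":0.057,"dy":-0.042,"dz":0,"rx":0,"ry":0,"rz":-0.078,"claw":-1},
    {"dx":0.061,"dy":-0.034,"dz":0,"rx":0,"ry":0,"rz":-0.078,"claw":-1},
    {"dx":0.065,"dy":-0.027,"dz":0,"rx":0,"ry":0,"rz":-0.078,"claw":-1},
    {"dx":0.068,"dy":-0.018,"dz":0,"rx":0,"ry":0,"rz":-0.078,"claw":-1},
    {"dx":0.07,"dy":-0.01,"dz":0,"rx":0,"ry":0,"rz":-0.078,"claw":-1},
    {"dx":0.07,"dy":-0.001,"dz":0,"rx":0,"ry":0,"rz":-0.078,"claw":-1},
  ],
)

```text
t: 0.98
eef_pos: [411.7, -183.7, 212.4]
tcp_rot: [-3.139, -0.003, 1.332]
ft_force: [0.6, -0.7, 0.5]
opening: 1.001
```

```bash
python3 plan.py 552.5 176.5 200 124.8
```

```text
t 0.975 now [ 411.7 -183.7  212.4] [-1.7988e+02 -1.6000e-01  7.6330e+01] F [ 0.61 -0.71  0.52] open 1.001 rows 7
{'dx': 0.0684, 'dy': 0.0092, 'dz': 0.0024, 'rx': -0.0001, 'ry': -0.0003, 'rz': -0.0769}
{'dx': 0.0668, 'dy': 0.0174, 'dz': 0.0023, 'rx': -0.0001, 'ry': -0.0003, 'rz': -0.0769}
{'dx': 0.0642, 'dy': 0.0253, 'dz': 0.0023, 'rx': -0.0001, 'ry': -0.0003, 'rz': -0.0769}
{'dx': 0.0607, 'dy': 0.0329, 'dz': 0.0023, 'rx': -0.0001, 'ry': -0.0003, 'rz': -0.0769}
{'dx': 0.0563, 'dy': 0.04, 'dz': 0.0023, 'rx': -0.0001, 'ry': -0.0003, 'rz': -0.0769}
{'dx': 0.0511, 'dy': 0.0465, 'dz': 0.0022, 'rx': -0.0001, 'ry': -0.0003, 'rz': -0.0769}
{'dx': 0.0451, 'dy': 0.0523, 'dz': 0.0022, 'rx': -0.0001, 'ry': -0.0003, 'rz': -0.0769}
```

arm_command(
  steps=[
    {"dx":0.068,"dy":0.009,"dz":0.002,"rx":0,"ry":0,"rz":-0.077,"claw":-1},
    {"dx":0.067,"dy":0.017,"dz":0.002,"rx":0,"ry":0,"rz":-0.077,"claw":-1},
    {"dx":0.064,"dy":0.025,"dz":0.002,"rx":0,"ry":0,"rz":-0.077,"claw":-1},
    {"dx":0.061,"dy":0.033,"dz":0.002,"rx":0,"ry":0,"rz":-0.077,"claw":-1},
    {"dx":0.056,"dy":0.04,"dz":0.002,"rx":0,"ry":0,"rz":-0.077,"claw":-1},
    {"dx":0.051,"dy":0.046,"dz":0.002,"rx":0,"ry":0,"rz":-0.077,"claw":-1},
    {"dx":0.045,"dy":0.052,"dz":0.002,"rx":0,"ry":0,"rz":-0.077,"claw":-1},
    {"dx":0,"dy":0,"dz":0,"rx":0,"ry":0,"rz":0,"claw":-1},
  ],
)

```text
t: 1.98
eef_pos: [549.3, 193.7, 200.6]
tcp_rot: [-3.141, -0.004, 2.213]
ft_force: [0.6, 0.1, -0.2]
opening: 1.0
```

```bash
cat > look.py <<'E'
import sys
from h import *
from cell import env
s=env.state(); c=env.get_calibration("wrist"); p,d=env.read_camera("wrist")
cv2.imwrite(f"pics/{sys.argv[1]}.png",p[:,:,::-1]); P=cloud(c,d)
lo,hi=map(float,sys.argv[2:4]) if len(sys.argv)>2 else (62,74)
m=(d>0)&(P[...,2]>lo)&(P[...,2]<hi)
k,l,st,ce=cv2.connectedComponentsWithStats(m.astype(np.uint8))
for i in range(1,k):
    if st[i,4]>300:
        q=P[l==i];e=cv2.minEnclosingCircle(q[:,:2].astype(np.float32));print(st[i],np.round(e[0],1),round(e[1],1),np.median(q,0).round(1))
np.savez(sys.argv[1]+".npz",p=p,d=d,P=P)
E
python3 look.py w1; python3 plan.py 552.5 176.5 200 124.8
```

```text
[ 248  194   54   53 2201] [553.4 177.2] 22.9 [552.9 178.1  67.7]
[ 246  329   49   32 1168] [625.7  71.6] 22.8 [620.1  78.6  67.7]
t 2.025 now [548.8 192.2 200.6] [-179.94   -0.21  126.66] F [ 0.14  0.21 -0.28] open 0.999 rows 1
{'dx': -0.0186, 'dy': -0.008, 'dz': 0.0007, 'rx': -0.0007, 'ry': -0.0023, 'rz': 0.0207}
```

View pics/w1.png

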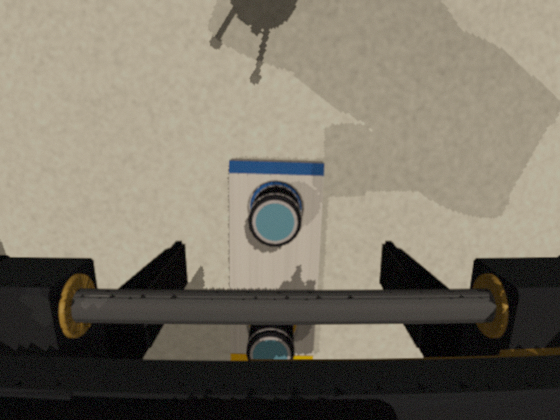

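The wrist view shows the blue cell at (275,220) between the jaws, with the yellow cell behind it. The position agrees with the top view within 1 mm, so I'll align and descend.

arm_command(
  steps=[
    {"dx":-0.018,"dy":-0.008,"dz":0,"rx":0,"ry":-0.002,"rz":0.02,"claw":-1},
    {"dx":0,"dy":0,"dz":0,"rx":0,"ry":0,"rz":0,"claw":-1},
    {"dx":0,"dy":0,"dz":0,"rx":0,"ry":0,"rz":0,"claw":-1},
  ],
)

```text
t: 2.4
eef_pos: [551.9, 172.8, 200.7]
tcp_rot: [-3.14, -0.0, 2.172]
ft_force: [0.3, 0.1, -0.5]
opening: 0.999
```

```bash
python3 plan.py 553.3 177.2 95 124.8
```

```text
t 2.4 now [551.9 172.8 200.7] [-1.7989e+02 -1.0000e-02  1.2445e+02] F [ 0.33  0.07 -0.51] open 0.999 rows 2
{'dx': 0.0018, 'dy': 0.0024, 'dz': 0.066, 'rx': -0.0006, 'ry': -0.0001, 'rz': -0.002}
{'dx': 0.0018, 'dy': 0.0023, 'dz': 0.066, 'rx': -0.0006, 'ry': -0.0001, 'rz': -0.002}
```

arm_command(
  steps=[
    {"dx":0.002,"dy":0.0025,"dz":0.05,"rx":0,"ry":0,"rz":-0.002,"claw":-1},
    {"dx":0.002,"dy":0.0025,"dz":0.05,"rx":0,"ry":0,"rz":-0.002,"claw":-1},
    {"dx":0,"dy":0,"dz":0.02,"rx":0,"ry":0,"rz":0,"claw":-1},
    {"dx":0,"dy":0,"dz":0,"rx":0,"ry":0,"rz":0,"claw":-1},
  ],
)

```text
t: 2.9
eef_pos: [554.5, 175.7, 104.5]
tcp_rot: [3.14, 0.001, 2.174]
ft_force: [0.4, -0.1, -0.5]
opening: 0.998
```

```bash
python3 plan.py 553.3 177.2 30 124.8
```

```text
t 2.9 now [554.5 175.7 104.5] [1.7990e+02 8.0000e-02 1.2459e+02] F [ 0.43 -0.15 -0.49] open 0.998 rows 2
{'dx': 0.0013, 'dy': -0.0002, 'dz': 0.0466, 'rx': 0.0005, 'ry': 0.0004, 'rz': -0.0012}
{'dx': 0.0012, 'dy': -0.0002, 'dz': 0.0466, 'rx': 0.0005, 'ry': 0.0004, 'rz': -0.0012}
```

arm_command(
  steps=[
    {"dx":0.001,"dy":0,"dz":0.03,"rx":0,"ry":0,"rz":-0.001,"claw":-1},
    {"dx":0.001,"dy":0,"dz":0.03,"rx":0,"ry":0,"rz":-0.001,"claw":-1},
    {"dx":0,"dy":0,"dz":0.015,"rx":0,"ry":0,"rz":0,"claw":-1},
    {"dx":0,"dy":0,"dz":0.005,"rx":0,"ry":0,"rz":0,"claw":-1},
    {"dx":0,"dy":0,"dz":0,"rx":0,"ry":0,"rz":0,"claw":-1},
  ],
)

```text
t: 3.52
eef_pos: [557.6, 177.2, 45.3]
tcp_rot: [3.131, 0.005, 2.177]
ft_force: [-0.0, 1.2, -0.1]
opening: 0.999
```

```bash
python3 plan.py 553.3 177.2 30 124.8
```

```text
t 3.525 now [557.6 177.2  45.3] [179.41   0.29 124.71] F [-0.01  1.21 -0.09] open 0.999 rows 1
{'dx': 0.0032, 'dy': -0.0046, 'dz': 0.0191, 'rx': 0.0066, 'ry': 0.0033, 'rz': -0.001}
```

arm_command(
  steps=[
    {"dx":0.003,"dy":-0.0045,"dz":0.012,"rx":0.0065,"ry":0.003,"rz":-0.001,"claw":-1},
    {"dx":0,"dy":0,"dz":0.007,"rx":0,"ry":0,"rz":0,"claw":-1},
    {"dx":0,"dy":0,"dz":0,"rx":0,"ry":0,"rz":0,"claw":-1},
  ],
)

```text
t: 3.9
eef_pos: [553.6, 177.2, 30.3]
tcp_rot: [3.141, 0.001, 2.178]
ft_force: [-0.5, 0.0, 0.8]
opening: 0.996
```

```bash
python3 plan.py 553.3 177.2 30 124.8
```

```text
t 3.9 now [553.6 177.2  30.3] [1.7994e+02 5.0000e-02 1.2481e+02] F [-0.48  0.03  0.75] open 0.996 rows 1
{'dx': 0.0002, 'dy': -0.0003, 'dz': 0.0004, 'rx': 0.0006, 'ry': 0.0005, 'rz': 0.0001}
```

Well aligned. Closing the gripper.

arm_command(
  steps=[
    {"dx":0,"dy":0,"dz":0,"rx":0,"ry":0,"rz":0,"claw":1},
    {"dx":0,"dy":0,"dz":0,"rx":0,"ry":0,"rz":0,"claw":1},
    {"dx":0,"dy":0,"dz":0,"rx":0,"ry":0,"rz":0,"claw":1},
    {"dx":0,"dy":0,"dz":0,"rx":0,"ry":0,"rz":0,"claw":1},
    {"dx":0,"dy":0,"dz":0,"rx":0,"ry":0,"rz":0,"claw":1},
    {"dx":0,"dy":0,"dz":0,"rx":0,"ry":0,"rz":0,"claw":1},
  ],
)

```text
t: 4.65
eef_pos: [553.6, 177.2, 30.7]
tcp_rot: [3.141, 0.001, 2.178]
ft_force: [-1.6, -0.7, 0.4]
opening: 0.484
```

```bash
python3 plan.py 553.3 177.2 30 124.8
```

```text
t 4.65 now [553.6 177.2  30.7] [1.7994e+02 5.0000e-02 1.2481e+02] F [-1.64 -0.74  0.43] open 0.484 rows 1
{'dx': 0.0002, 'dy': -0.0003, 'dz': 0.0009, 'rx': 0.0007, 'ry': 0.0006, 'rz': 0.0002}
```

arm_command(
  steps=[
    {"dx":0,"dy":0,"dz":-0.008,"rx":0,"ry":0,"rz":0,"claw":1},
    {"dx":0,"dy":0,"dz":-0.015,"rx":0,"ry":0,"rz":0,"claw":1},
    {"dx":0,"dy":0,"dz":-0.015,"rx":0,"ry":0,"rz":0,"claw":1},
    {"dx":0,"dy":0,"dz":-0.015,"rx":0,"ry":0,"rz":0,"claw":1},
    {"dx":0,"dy":0,"dz":-0.008,"rx":0,"ry":0,"rz":0,"claw":1},
    {"dx":0,"dy":0,"dz":0,"rx":0,"ry":0,"rz":0,"claw":1},
    {"dx":0,"dy":0,"dz":0,"rx":0,"ry":0,"rz":0,"claw":1},
  ],
)

```text
t: 5.52
eef_pos: [553.0, 177.2, 82.7]
tcp_rot: [3.141, 0.0, 2.178]
ft_force: [0.0, -0.6, -5.4]
opening: 0.48
```

```bash
python3 plan.py 553.3 177.2 80 124.8
```

```text
t 5.525 now [553.  177.2  82.7] [1.7999e+02 3.0000e-02 1.2481e+02] F [ 0.05 -0.56 -5.35] open 0.48 rows 1
{'dx': -0.0002, 'dy': 0.0004, 'dz': 0.0034, 'rx': 0.0002, 'ry': 0.0003, 'rz': 0.0001}
```

About 5.4 N, which suggests the heavier cell. I'll hold still for over a second while taking readings.

arm_command(
  steps=[
    {"dx":0,"dy":0,"dz":0,"rx":0,"ry":0,"rz":0,"claw":1},
    {"dx":0,"dy":0,"dz":0,"rx":0,"ry":0,"rz":0,"claw":1},
    {"dx":0,"dy":0,"dz":0,"rx":0,"ry":0,"rz":0,"claw":1},
    {"dx":0,"dy":0,"dz":0,"rx":0,"ry":0,"rz":0,"claw":1},
  ],
)

```text
t: 6.02
eef_pos: [552.5, 177.1, 81.6]
tcp_rot: [-3.14, -0.0, 2.178]
ft_force: [-0.4, -0.3, -5.9]
opening: 0.48
```

arm_command(
  steps=[
    {"dx":0,"dy":0,"dz":0,"rx":0,"ry":0,"rz":0,"claw":1},
    {"dx":0,"dy":0,"dz":0,"rx":0,"ry":0,"rz":0,"claw":1},
    {"dx":0,"dy":0,"dz":0,"rx":0,"ry":0,"rz":0,"claw":1},
    {"dx":0,"dy":0,"dz":0,"rx":0,"ry":0,"rz":0,"claw":1},
  ],
)

```text
t: 6.52
eef_pos: [552.6, 177.0, 81.7]
tcp_rot: [-3.14, -0.0, 2.178]
ft_force: [0.3, 0.4, -6.1]
opening: 0.487
```

arm_command(
  steps=[
    {"dx":0,"dy":0,"dz":0,"rx":0,"ry":0,"rz":0,"claw":1},
    {"dx":0,"dy":0,"dz":0,"rx":0,"ry":0,"rz":0,"claw":1},
    {"dx":0,"dy":0,"dz":0,"rx":0,"ry":0,"rz":0,"claw":1},
    {"dx":0,"dy":0,"dz":0,"rx":0,"ry":0,"rz":0,"claw":1},
  ],
)

```text
t: 7.02
eef_pos: [552.6, 177.1, 81.6]
tcp_rot: [-3.14, -0.0, 2.178]
ft_force: [0.0, 0.5, -5.6]
opening: 0.482
```

```bash
python3 look.py w2 100 130; python3 plan.py 553.3 177.2 32 124.8
python3 - <<'E'
from cell import env
import cv2
p,d=env.read_camera("side");cv2.imwrite("pics/s2.png",cv2.resize(p[150:290,170:350,::-1],None,fx=4,fy=4))
print(env.state()['ft_force'])
E
```

```text
[ 190  230  187   60 6885] [546.4 187.1] 33.3 [544.1 190.1 118.1]
[ 237  325   93   22 1474] [559.8 167.8] 18.6 [562.2 164.4 118.5]
t 7.075 now [552.5 177.1  81.6] [-1.7992e+02 -2.0000e-02  1.2481e+02] F [-0.05  0.28 -5.79] open 0.485 rows 1
{'dx': -0.0004, 'dy': 0.001, 'dz': 0.062, 'rx': -0.0009, 'ry': -0.0002, 'rz': 0.0001}
[ 0.36644813 -0.47927329 -4.83454731]
```

View pics/s2.png

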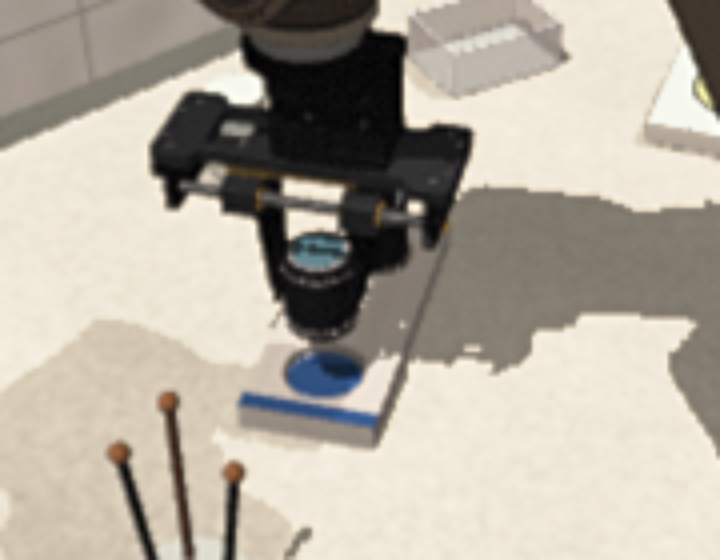

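The enlarged side view shows the blue-end cell held upright and clear above its blue recess, at crop (322,285) over (325,372). The mean reading is about 5.7 N. I'll lower it gently; the seated TCP z was 30.7.

arm_command(
  steps=[
    {"dx":0,"dy":0.001,"dz":0.01,"rx":0,"ry":0,"rz":0,"claw":1},
    {"dx":0,"dy":0,"dz":0.015,"rx":0,"ry":0,"rz":0,"claw":1},
    {"dx":0,"dy":0,"dz":0.012,"rx":0,"ry":0,"rz":0,"claw":1},
    {"dx":0,"dy":0,"dz":0.006,"rx":0,"ry":0,"rz":0,"claw":1},
    {"dx":0,"dy":0,"dz":0,"rx":0,"ry":0,"rz":0,"claw":1},
    {"dx":0,"dy":0,"dz":0,"rx":0,"ry":0,"rz":0,"claw":1},
  ],
)

```text
t: 7.88
eef_pos: [553.0, 177.4, 44.0]
tcp_rot: [-3.139, -0.001, 2.178]
ft_force: [-0.4, 1.0, -5.6]
opening: 0.487
```

```bash
python3 plan.py 553.5 177.2 31 124.8
```

```text
t 7.875 now [553.  177.4  44. ] [-1.7985e+02 -4.0000e-02  1.2481e+02] F [-0.41  0.98 -5.56] open 0.487 rows 1
{'dx': -0.0006, 'dy': 0.0004, 'dz': 0.0162, 'rx': -0.0016, 'ry': -0.0005, 'rz': 0.0001}
```

arm_command(
  steps=[
    {"dx":0,"dy":0,"dz":0.004,"rx":-0.001,"ry":0,"rz":0,"claw":1},
    {"dx":0,"dy":0,"dz":0.004,"rx":0,"ry":0,"rz":0,"claw":1},
    {"dx":0,"dy":0,"dz":0.003,"rx":0,"ry":0,"rz":0,"claw":1},
    {"dx":0,"dy":0,"dz":0.001,"rx":0,"ry":0,"rz":0,"claw":1},
    {"dx":0,"dy":0,"dz":0,"rx":0,"ry":0,"rz":0,"claw":1},
    {"dx":0,"dy":0,"dz":0,"rx":0,"ry":0,"rz":0,"claw":1},
  ],
)

```text
t: 8.62
eef_pos: [553.3, 177.5, 34.4]
tcp_rot: [3.141, -0.0, 2.178]
ft_force: [0.5, -0.1, -5.6]
opening: 0.482
```

```bash
python3 plan.py 553.5 177.2 31 124.8
```

```text
t 8.625 now [553.3 177.5  34.4] [ 1.7998e+02 -1.0000e-02  1.2481e+02] F [ 0.48 -0.1  -5.63] open 0.482 rows 1
{'dx': -0.0005, 'dy': -0.0, 'dz': 0.0042, 'rx': 0.0002, 'ry': -0.0002, 'rz': 0.0001}
```

Now inside the recess with no contact yet. Creeping the last ~3.5 mm.

arm_command(
  steps=[
    {"dx":0,"dy":0,"dz":0.0015,"rx":0,"ry":0,"rz":0,"claw":1},
    {"dx":0,"dy":0,"dz":0.0015,"rx":0,"ry":0,"rz":0,"claw":1},
    {"dx":0,"dy":0,"dz":0.001,"rx":0,"ry":0,"rz":0,"claw":1},
    {"dx":0,"dy":0,"dz":0,"rx":0,"ry":0,"rz":0,"claw":1},
  ],
)

```text
t: 9.12
eef_pos: [553.3, 177.5, 31.1]
tcp_rot: [3.141, -0.0, 2.178]
ft_force: [-0.1, -0.1, -5.1]
opening: 0.483
```

```bash
python3 plan.py 553.5 177.2 31 124.8
```

```text
t 9.125 now [553.3 177.5  31.1] [ 1.7998e+02 -1.0000e-02  1.2481e+02] F [-0.14 -0.07 -5.1 ] open 0.483 rows 1
{'dx': -0.0005, 'dy': -0.0001, 'dz': 0.0001, 'rx': 0.0003, 'ry': -0.0001, 'rz': 0.0001}
```

arm_command(
  steps=[
    {"dx":0,"dy":0,"dz":0.001,"rx":0,"ry":0,"rz":0,"claw":1},
    {"dx":0,"dy":0,"dz":0.0005,"rx":0,"ry":0,"rz":0,"claw":1},
  ],
)

```text
t: 9.38
eef_pos: [553.4, 177.6, 30.7]
tcp_rot: [3.141, 0.0, 2.178]
ft_force: [-1.9, -0.9, 2.7]
opening: 0.483
```

Contact: the force has turned to +2.7 N. Releasing.

arm_command(
  steps=[
    {"dx":0,"dy":0,"dz":0,"rx":0,"ry":0,"rz":0,"claw":-1},
    {"dx":0,"dy":0,"dz":0,"rx":0,"ry":0,"rz":0,"claw":-1},
    {"dx":0,"dy":0,"dz":0,"rx":0,"ry":0,"rz":0,"claw":-1},
    {"dx":0,"dy":0,"dz":0,"rx":0,"ry":0,"rz":0,"claw":-1},
  ],
)

```text
t: 9.88
eef_pos: [554.4, 177.8, 31.3]
tcp_rot: [3.138, 0.001, 2.178]
ft_force: [0.6, -0.9, -0.3]
opening: 0.85
```

```bash
python3 plan.py 553.5 177.2 120 124.8
```

```text
t 9.875 now [554.4 177.8  31.3] [1.7981e+02 6.0000e-02 1.2481e+02] F [ 0.64 -0.87 -0.35] open 0.85 rows 2
{'dx': -0.0, 'dy': -0.0005, 'dz': -0.0554, 'rx': 0.0011, 'ry': 0.0003, 'rz': 0.0}
{'dx': 0.0, 'dy': -0.0006, 'dz': -0.0554, 'rx': 0.0011, 'ry': 0.0003, 'rz': 0.0}
```

arm_command(
  steps=[
    {"dx":0,"dy":0,"dz":-0.02,"rx":0.001,"ry":0,"rz":0,"claw":-1},
    {"dx":0,"dy":0,"dz":-0.05,"rx":0,"ry":0,"rz":0,"claw":-1},
    {"dx":0,"dy":0,"dz":-0.05,"rx":0,"ry":0,"rz":0,"claw":-1},
    {"dx":0,"dy":0,"dz":-0.03,"rx":0,"ry":0,"rz":0,"claw":-1},
    {"dx":0,"dy":0,"dz":0,"rx":0,"ry":0,"rz":0,"claw":-1},
    {"dx":0,"dy":0,"dz":0,"rx":0,"ry":0,"rz":0,"claw":-1},
  ],
)

```text
t: 10.62
eef_pos: [554.1, 177.7, 158.7]
tcp_rot: [3.138, 0.002, 2.178]
ft_force: [-0.3, -0.3, 0.2]
opening: 0.999
```

```bash
python3 look.py w3; python3 plan.py 626 71.3 150 124.8
```

```text
[ 251  183   63   62 2988] [554.2 178.3] 23.2 [553.3 179.   67.8]
[254 341  53  18 729] [622.5  76.3] 21.5 [616.5  84.5  67.2]
t 10.675 now [554.2 177.7 158.6] [1.7982e+02 1.0000e-01 1.2480e+02] F [0.16 0.05 0.14] open 0.998 rows 3
{'dx': -0.0535, 'dy': -0.0007, 'dz': 0.0037, 'rx': 0.0007, 'ry': 0.0004, 'rz': 0.0}
{'dx': -0.0535, 'dy': -0.0007, 'dz': 0.0037, 'rx': 0.0007, 'ry': 0.0004, 'rz': 0.0}
{'dx': -0.0535, 'dy': -0.0007, 'dz': 0.0036, 'rx': 0.0007, 'ry': 0.0004, 'rz': 0.0}
```

View pics/w3.png

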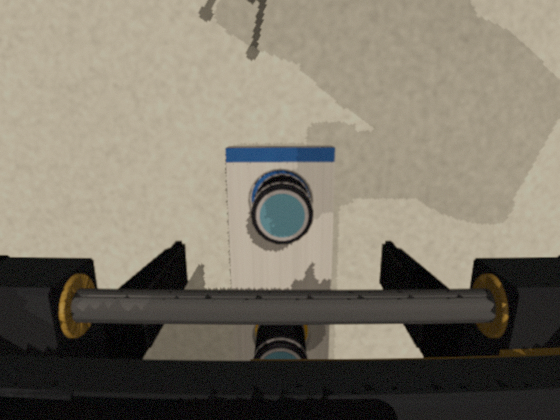

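The blue-end cell stands upright back in its recess at (282,210), with its top flat at z = 67.8. Moving on to the yellow end.

arm_command(
  steps=[
    {"dx":-0.053,"dy":0,"dz":0,"rx":0.001,"ry":0.0005,"rz":0,"claw":-1},
    {"dx":-0.053,"dy":-0.001,"dz":0,"rx":0.001,"ry":0.0005,"rz":0,"claw":-1},
    {"dx":-0.04,"dy":-0.001,"dz":0,"rx":0,"ry":0,"rz":0,"claw":-1},
    {"dx":-0.01,"dy":0,"dz":0,"rx":0,"ry":0,"rz":0,"claw":-1},
    {"dx":0,"dy":0,"dz":0,"rx":0,"ry":0,"rz":0,"claw":-1},
  ],
)

```text
t: 11.3
eef_pos: [623.8, 72.3, 153.3]
tcp_rot: [-3.134, -0.005, 2.18]
ft_force: [-0.3, 0.2, 0.8]
opening: 0.997
```

```bash
python3 look.py w4; python3 plan.py 626 71.3 90 124.8
```

```text
[ 253    0   71   66 3838] [553.7 178. ] 23.0 [555.2 176.4  67.6]
[ 254  190   64   63 3073] [626.8  70.7] 23.1 [626.   71.7  67.8]
t 11.35 now [623.6  72.6 153.3] [-179.57   -0.27  124.91] F [-1.35  0.9  -1.34] open 0.998 rows 2
{'dx': -0.0017, 'dy': 0.001, 'dz': 0.0396, 'rx': -0.0024, 'ry': -0.0015, 'rz': 0.0006}
{'dx': -0.0016, 'dy': 0.0009, 'dz': 0.0396, 'rx': -0.0024, 'ry': -0.0015, 'rz': 0.0006}
```

arm_command(
  steps=[
    {"dx":-0.002,"dy":0.001,"dz":0.03,"rx":-0.0025,"ry":-0.0015,"rz":0.0005,"claw":-1},
    {"dx":-0.002,"dy":0.001,"dz":0.03,"rx":-0.002,"ry":-0.001,"rz":0.0005,"claw":-1},
    {"dx":0,"dy":0,"dz":0.02,"rx":0,"ry":0,"rz":0,"claw":-1},
    {"dx":0,"dy":0,"dz":0,"rx":0,"ry":0,"rz":0,"claw":-1},
    {"dx":0,"dy":0,"dz":0,"rx":0,"ry":0,"rz":0,"claw":-1},
  ],
)

```text
t: 11.98
eef_pos: [624.7, 75.3, 88.5]
tcp_rot: [3.141, -0.001, 2.183]
ft_force: [1.3, -0.1, 0.4]
opening: 1.0
```

```bash
python3 plan.py 626.2 71.2 60 124.8
```

```text
t 11.975 now [624.7  75.3  88.5] [ 1.7999e+02 -5.0000e-02  1.2507e+02] F [ 1.25 -0.08  0.41] open 1.0 rows 1
{'dx': -0.0053, 'dy': -0.0015, 'dz': 0.0356, 'rx': 0.0001, 'ry': -0.0005, 'rz': 0.0031}
```

arm_command(
  steps=[
    {"dx":-0.005,"dy":-0.0015,"dz":0.02,"rx":0,"ry":0,"rz":0.003,"claw":-1},
    {"dx":0,"dy":0,"dz":0.02,"rx":0,"ry":0,"rz":0,"claw":-1},
    {"dx":0,"dy":0,"dz":0.012,"rx":0,"ry":0,"rz":0,"claw":-1},
    {"dx":0,"dy":0,"dz":0,"rx":0,"ry":0,"rz":0,"claw":-1},
    {"dx":0,"dy":0,"dz":0,"rx":0,"ry":0,"rz":0,"claw":-1},
  ],
)

```text
t: 12.6
eef_pos: [626.4, 71.1, 44.7]
tcp_rot: [3.141, -0.0, 2.178]
ft_force: [0.1, -0.0, 0.1]
opening: 0.998
```

```bash
python3 plan.py 626.2 71.2 30 124.8
```

```text
t 12.6 now [626.4  71.1  44.7] [ 1.7994e+02 -2.0000e-02  1.2477e+02] F [ 0.15 -0.04  0.13] open 0.998 rows 1
{'dx': 0.0003, 'dy': -0.0002, 'dz': 0.0184, 'rx': 0.0006, 'ry': -0.0002, 'rz': -0.0003}
```

arm_command(
  steps=[
    {"dx":0,"dy":0,"dz":0.009,"rx":0,"ry":0,"rz":0,"claw":-1},
    {"dx":0,"dy":0,"dz":0.007,"rx":0,"ry":0,"rz":0,"claw":-1},
    {"dx":0,"dy":0,"dz":0,"rx":0,"ry":0,"rz":0,"claw":-1},
    {"dx":0,"dy":0,"dz":0,"rx":0,"ry":0,"rz":0,"claw":-1},
  ],
)

```text
t: 13.1
eef_pos: [626.8, 71.1, 31.6]
tcp_rot: [3.14, 0.0, 2.178]
ft_force: [0.8, 1.5, -0.2]
opening: 0.999
```

```bash
python3 plan.py 626.2 71.2 30 124.8
```

```text
t 13.1 now [626.8  71.1  31.6] [1.7989e+02 2.0000e-02 1.2478e+02] F [ 0.79  1.47 -0.25] open 0.999 rows 1
{'dx': 0.0005, 'dy': -0.0006, 'dz': 0.002, 'rx': 0.0012, 'ry': 0.0002, 'rz': -0.0003}
```

arm_command(
  steps=[
    {"dx":0,"dy":0,"dz":0.001,"rx":0.001,"ry":0,"rz":0,"claw":1},
    {"dx":0,"dy":0,"dz":0,"rx":0,"ry":0,"rz":0,"claw":1},
    {"dx":0,"dy":0,"dz":0,"rx":0,"ry":0,"rz":0,"claw":1},
    {"dx":0,"dy":0,"dz":0,"rx":0,"ry":0,"rz":0,"claw":1},
    {"dx":0,"dy":0,"dz":0,"rx":0,"ry":0,"rz":0,"claw":1},
    {"dx":0,"dy":0,"dz":0,"rx":0,"ry":0,"rz":0,"claw":1},
  ],
)

```text
t: 13.85
eef_pos: [626.9, 71.1, 31.2]
tcp_rot: [3.141, 0.001, 2.178]
ft_force: [-0.8, -0.4, 0.1]
opening: 0.475
```

arm_command(
  steps=[
    {"dx":0,"dy":0,"dz":-0.008,"rx":0,"ry":0,"rz":0,"claw":1},
    {"dx":0,"dy":0,"dz":-0.015,"rx":0,"ry":0,"rz":0,"claw":1},
    {"dx":0,"dy":0,"dz":-0.015,"rx":0,"ry":0,"rz":0,"claw":1},
    {"dx":0,"dy":0,"dz":-0.015,"rx":0,"ry":0,"rz":0,"claw":1},
    {"dx":0,"dy":0,"dz":-0.008,"rx":0,"ry":0,"rz":0,"claw":1},
    {"dx":0,"dy":0,"dz":0,"rx":0,"ry":0,"rz":0,"claw":1},
    {"dx":0,"dy":0,"dz":0,"rx":0,"ry":0,"rz":0,"claw":1},
  ],
)

```text
t: 14.72
eef_pos: [626.8, 71.2, 84.0]
tcp_rot: [3.14, 0.001, 2.178]
ft_force: [0.0, 0.4, -2.5]
opening: 0.477
```

arm_command(
  steps=[
    {"dx":0,"dy":0,"dz":0,"rx":0,"ry":0,"rz":0,"claw":1},
    {"dx":0,"dy":0,"dz":0,"rx":0,"ry":0,"rz":0,"claw":1},
    {"dx":0,"dy":0,"dz":0,"rx":0,"ry":0,"rz":0,"claw":1},
    {"dx":0,"dy":0,"dz":0,"rx":0,"ry":0,"rz":0,"claw":1},
  ],
)

```text
t: 15.22
eef_pos: [626.4, 71.2, 82.9]
tcp_rot: [-3.141, -0.0, 2.178]
ft_force: [0.4, 0.4, -1.8]
opening: 0.477
```

arm_command(
  steps=[
    {"dx":0,"dy":0,"dz":0,"rx":0,"ry":0,"rz":0,"claw":1},
    {"dx":0,"dy":0,"dz":0,"rx":0,"ry":0,"rz":0,"claw":1},
    {"dx":0,"dy":0,"dz":0,"rx":0,"ry":0,"rz":0,"claw":1},
    {"dx":0,"dy":0,"dz":0,"rx":0,"ry":0,"rz":0,"claw":1},
  ],
)

```text
t: 15.72
eef_pos: [626.4, 71.1, 82.9]
tcp_rot: [-3.141, -0.0, 2.178]
ft_force: [0.7, 0.1, -2.2]
opening: 0.478
```

arm_command(
  steps=[
    {"dx":0,"dy":0,"dz":0,"rx":0,"ry":0,"rz":0,"claw":1},
    {"dx":0,"dy":0,"dz":0,"rx":0,"ry":0,"rz":0,"claw":1},
    {"dx":0,"dy":0,"dz":0,"rx":0,"ry":0,"rz":0,"claw":1},
    {"dx":0,"dy":0,"dz":0,"rx":0,"ry":0,"rz":0,"claw":1},
  ],
)

```text
t: 16.23
eef_pos: [626.4, 71.2, 82.9]
tcp_rot: [-3.141, -0.0, 2.178]
ft_force: [-0.1, -0.4, -1.7]
opening: 0.474
```

```bash
python3 plan.py 626.6 71.1 31 124.8;python3 - <<'E'
from cell import env
import cv2
p,d=env.read_camera("side");cv2.imwrite("pics/s3.png",cv2.resize(p[130:270,170:350,::-1],None,fx=4,fy=4))
print(env.state()['ft_force'])
E
```

```text
t 16.225 now [626.4  71.2  82.9] [-1.7998e+02 -1.0000e-02  1.2478e+02] F [-0.06 -0.42 -1.72] open 0.474 rows 1
{'dx': -0.0002, 'dy': 0.0002, 'dz': 0.0649, 'rx': -0.0002, 'ry': -0.0001, 'rz': -0.0003}
[ 0.45660777  0.36922239 -2.29435952]
```

View pics/s3.png

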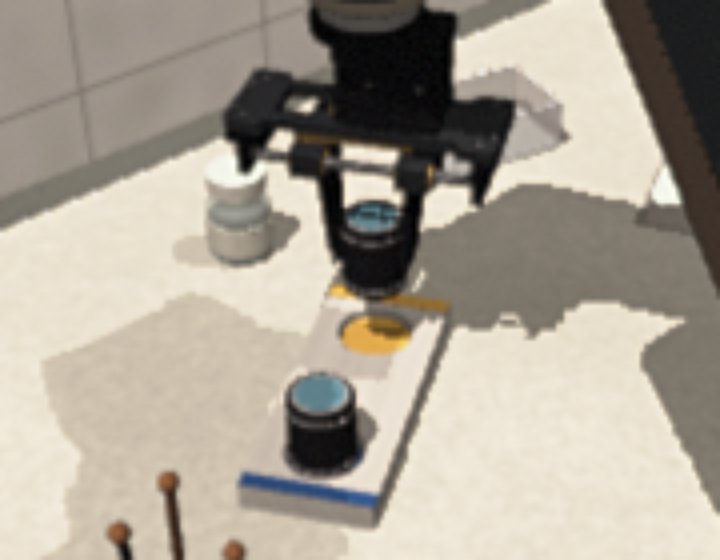

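The yellow-end cell is held clear above its recess at crop (373,250), and the blue cell stands in its recess at (320,425). The yellow one reads about 2.1 N against about 5.7 N for the blue one, so the blue-end cell is heavier. I'll set this one back.

arm_command(
  steps=[
    {"dx":0,"dy":0,"dz":0.01,"rx":0,"ry":0,"rz":0,"claw":1},
    {"dx":0,"dy":0,"dz":0.015,"rx":0,"ry":0,"rz":0,"claw":1},
    {"dx":0,"dy":0,"dz":0.012,"rx":0,"ry":0,"rz":0,"claw":1},
    {"dx":0,"dy":0,"dz":0.006,"rx":0,"ry":0,"rz":0,"claw":1},
    {"dx":0,"dy":0,"dz":0,"rx":0,"ry":0,"rz":0,"claw":1},
    {"dx":0,"dy":0,"dz":0,"rx":0,"ry":0,"rz":0,"claw":1},
  ],
)

```text
t: 17.02
eef_pos: [626.1, 71.2, 45.2]
tcp_rot: [-3.14, -0.001, 2.178]
ft_force: [-0.2, 0.1, -2.3]
opening: 0.478
```

```bash
python3 plan.py 626.6 71.1 31 124.8
```

```text
t 17.025 now [626.1  71.2  45.2] [-1.7992e+02 -5.0000e-02  1.2478e+02] F [-0.23  0.07 -2.3 ] open 0.478 rows 1
{'dx': -0.0005, 'dy': 0.0005, 'dz': 0.0177, 'rx': -0.0009, 'ry': -0.0006, 'rz': -0.0003}
```

arm_command(
  steps=[
    {"dx":0,"dy":0.0005,"dz":0.004,"rx":-0.001,"ry":0,"rz":0,"claw":1},
    {"dx":0,"dy":0,"dz":0.004,"rx":0,"ry":0,"rz":0,"claw":1},
    {"dx":0,"dy":0,"dz":0.003,"rx":0,"ry":0,"rz":0,"claw":1},
    {"dx":0,"dy":0,"dz":0.002,"rx":0,"ry":0,"rz":0,"claw":1},
    {"dx":0,"dy":0,"dz":0.0015,"rx":0,"ry":0,"rz":0,"claw":1},
    {"dx":0,"dy":0,"dz":0,"rx":0,"ry":0,"rz":0,"claw":1},
  ],
)

```text
t: 17.77
eef_pos: [626.7, 71.4, 33.4]
tcp_rot: [3.14, -0.0, 2.178]
ft_force: [0.6, -0.5, -2.1]
opening: 0.476
```

arm_command(
  steps=[
    {"dx":0,"dy":0,"dz":0.0015,"rx":0,"ry":0,"rz":0,"claw":1},
    {"dx":0,"dy":0,"dz":0.001,"rx":0,"ry":0,"rz":0,"claw":1},
    {"dx":0,"dy":0,"dz":0.0005,"rx":0,"ry":0,"rz":0,"claw":1},
  ],
)

```text
t: 18.15
eef_pos: [626.8, 71.4, 31.2]
tcp_rot: [3.14, -0.0, 2.178]
ft_force: [-0.9, -1.1, 3.0]
opening: 0.473
```

Seated, with +3 N contact. Release and rise.

arm_command(
  steps=[
    {"dx":0,"dy":0,"dz":0,"rx":0,"ry":0,"rz":0,"claw":-1},
    {"dx":0,"dy":0,"dz":0,"rx":0,"ry":0,"rz":0,"claw":-1},
    {"dx":0,"dy":0,"dz":0,"rx":0,"ry":0,"rz":0,"claw":-1},
    {"dx":0,"dy":0,"dz":0,"rx":0,"ry":0,"rz":0,"claw":-1},
    {"dx":0,"dy":0,"dz":-0.02,"rx":0,"ry":0,"rz":0,"claw":-1},
    {"dx":0,"dy":0,"dz":-0.05,"rx":0,"ry":0,"rz":0,"claw":-1},
    {"dx":0,"dy":0,"dz":-0.04,"rx":0,"ry":0,"rz":0,"claw":-1},
    {"dx":0,"dy":0,"dz":-0.02,"rx":0,"ry":0,"rz":0,"claw":-1},
    {"dx":0,"dy":0,"dz":0,"rx":0,"ry":0,"rz":0,"claw":-1},
  ],
)

```text
t: 19.27
eef_pos: [627.1, 71.3, 141.8]
tcp_rot: [3.138, 0.001, 2.178]
ft_force: [-0.6, 0.1, -0.3]
opening: 0.996
```

```bash
python3 look.py w5; python3 plan.py 553.8 178 140 124.8
```

```text
[ 245    0   76   58 3606] [553.8 177.8] 23.1 [557.3 173.6  67.6]
[ 249  189   67   65 3366] [627.3  71.6] 23.1 [626.4  72.5  67.8]
t 19.325 now [626.8  71.3 140.9] [1.7986e+02 4.0000e-02 1.2478e+02] F [ 0.08 -0.06 -0.54] open 0.998 rows 3
{'dx': 0.0539, 'dy': 0.0004, 'dz': 0.0004, 'rx': 0.0005, 'ry': 0.0001, 'rz': -0.0001}
{'dx': 0.0539, 'dy': 0.0004, 'dz': 0.0004, 'rx': 0.0005, 'ry': 0.0001, 'rz': -0.0001}
{'dx': 0.0539, 'dy': 0.0004, 'dz': 0.0004, 'rx': 0.0005, 'ry': 0.0001, 'rz': -0.0001}
```

View pics/w5.png

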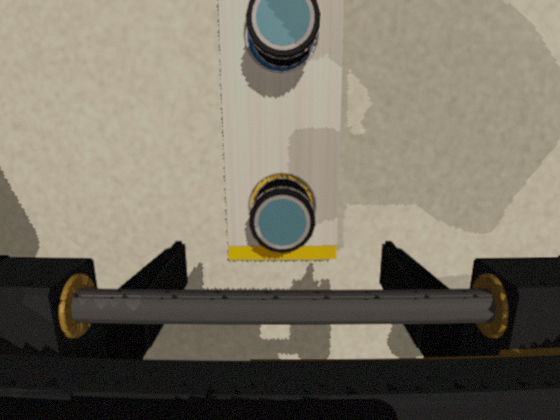

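Both cells stand upright in their recesses: yellow at (282,220) and blue at (283,20), tops at z ≈ 67.7. Back to the blue cell.

arm_command(
  steps=[
    {"dx":0.053,"dy":0,"dz":0,"rx":0.001,"ry":0,"rz":0,"claw":-1},
    {"dx":0.053,"dy":0.0005,"dz":0,"rx":0.0005,"ry":0,"rz":0,"claw":-1},
    {"dx":0.04,"dy":0.0005,"dz":0,"rx":0,"ry":0,"rz":0,"claw":-1},
    {"dx":0.01,"dy":0,"dz":0,"rx":0,"ry":0,"rz":0,"claw":-1},
    {"dx":0,"dy":0,"dz":0,"rx":0,"ry":0,"rz":0,"claw":-1},
    {"dx":0,"dy":0,"dz":0,"rx":0,"ry":0,"rz":0,"claw":-1},
  ],
)

```text
t: 20.08
eef_pos: [553.2, 175.1, 134.5]
tcp_rot: [-3.133, -0.003, 2.176]
ft_force: [-0.3, 0.4, 0.1]
opening: 1.0
```

```bash
python3 plan.py 553.8 177.6 80 124.8
```

```text
t 20.075 now [553.2 175.1 134.5] [-1.7953e+02 -1.7000e-01  1.2467e+02] F [-0.31  0.4   0.09] open 1.0 rows 1
{'dx': 0.0019, 'dy': 0.003, 'dz': 0.0681, 'rx': -0.0052, 'ry': -0.0019, 'rz': -0.0015}
```

arm_command(
  steps=[
    {"dx":0.002,"dy":0.003,"dz":0.02,"rx":-0.005,"ry":-0.002,"rz":-0.0015,"claw":-1},
    {"dx":0,"dy":0,"dz":0.03,"rx":0,"ry":0,"rz":0,"claw":-1},
    {"dx":0,"dy":0,"dz":0.02,"rx":0,"ry":0,"rz":0,"claw":-1},
    {"dx":0,"dy":0,"dz":0,"rx":0,"ry":0,"rz":0,"claw":-1},
    {"dx":0,"dy":0,"dz":0,"rx":0,"ry":0,"rz":0,"claw":-1},
  ],
)

```text
t: 20.7
eef_pos: [557.0, 174.4, 77.0]
tcp_rot: [3.14, 0.001, 2.174]
ft_force: [-0.3, 0.1, -0.2]
opening: 1.0
```

```bash
python3 plan.py 553.8 177.6 45 124.8
```

```text
t 20.7 now [557.  174.4  77. ] [1.7993e+02 7.0000e-02 1.2456e+02] F [-0.3   0.05 -0.22] open 1.0 rows 1
{'dx': 0.0055, 'dy': -0.0011, 'dz': 0.04, 'rx': 0.0008, 'ry': 0.0007, 'rz': -0.0027}
```

arm_command(
  steps=[
    {"dx":0.0055,"dy":-0.001,"dz":0.015,"rx":0.001,"ry":0.0005,"rz":-0.0025,"claw":-1},
    {"dx":0,"dy":0,"dz":0.015,"rx":0,"ry":0,"rz":0,"claw":-1},
    {"dx":0,"dy":0,"dz":0.01,"rx":0,"ry":0,"rz":0,"claw":-1},
    {"dx":0,"dy":0,"dz":0,"rx":0,"ry":0,"rz":0,"claw":-1},
    {"dx":0,"dy":0,"dz":0,"rx":0,"ry":0,"rz":0,"claw":-1},
  ],
)

```text
t: 21.32
eef_pos: [554.1, 178.0, 43.6]
tcp_rot: [3.141, 0.001, 2.178]
ft_force: [0.7, -0.0, 0.6]
opening: 1.001
```

```bash
python3 plan.py 553.8 177.6 31 124.8
```

```text
t 21.325 now [554.1 178.   43.6] [1.7995e+02 5.0000e-02 1.2481e+02] F [ 0.74 -0.03  0.62] open 1.001 rows 1
{'dx': -0.0002, 'dy': -0.0006, 'dz': 0.0158, 'rx': 0.0005, 'ry': 0.0006, 'rz': 0.0002}
```

arm_command(
  steps=[
    {"dx":0,"dy":-0.0005,"dz":0.007,"rx":0.0005,"ry":0.0005,"rz":0,"claw":-1},
    {"dx":0,"dy":0,"dz":0.006,"rx":0,"ry":0,"rz":0,"claw":-1},
    {"dx":0,"dy":0,"dz":0,"rx":0,"ry":0,"rz":0,"claw":-1},
    {"dx":0,"dy":0,"dz":0,"rx":0,"ry":0,"rz":0,"claw":-1},
  ],
)

```text
t: 21.82
eef_pos: [554.0, 177.8, 32.9]
tcp_rot: [3.141, 0.0, 2.178]
ft_force: [-0.8, 0.7, 0.5]
opening: 0.998
```

```bash
python3 plan.py 553.8 177.6 31 124.8
```

```text
t 21.825 now [554.  177.8  32.9] [1.7996e+02 2.0000e-02 1.2481e+02] F [-0.79  0.67  0.52] open 0.998 rows 1
{'dx': -0.0001, 'dy': -0.0003, 'dz': 0.0024, 'rx': 0.0004, 'ry': 0.0002, 'rz': 0.0001}
```

arm_command(
  steps=[
    {"dx":0,"dy":0,"dz":0.002,"rx":0,"ry":0,"rz":0,"claw":1},
    {"dx":0,"dy":0,"dz":0,"rx":0,"ry":0,"rz":0,"claw":1},
    {"dx":0,"dy":0,"dz":0,"rx":0,"ry":0,"rz":0,"claw":1},
    {"dx":0,"dy":0,"dz":0,"rx":0,"ry":0,"rz":0,"claw":1},
    {"dx":0,"dy":0,"dz":0,"rx":0,"ry":0,"rz":0,"claw":1},
    {"dx":0,"dy":0,"dz":0,"rx":0,"ry":0,"rz":0,"claw":1},
  ],
)

```text
t: 22.58
eef_pos: [554.0, 177.8, 31.5]
tcp_rot: [3.141, 0.0, 2.179]
ft_force: [-0.7, -1.1, 0.9]
opening: 0.487
```

arm_command(
  steps=[
    {"dx":0,"dy":0,"dz":-0.008,"rx":0,"ry":0,"rz":0,"claw":1},
    {"dx":0,"dy":0,"dz":-0.015,"rx":0,"ry":0,"rz":0,"claw":1},
    {"dx":0,"dy":0,"dz":-0.025,"rx":0,"ry":0,"rz":0,"claw":1},
    {"dx":0,"dy":0,"dz":-0.025,"rx":0,"ry":0,"rz":0,"claw":1},
    {"dx":0,"dy":0,"dz":-0.02,"rx":0,"ry":0,"rz":0,"claw":1},
    {"dx":0,"dy":0,"dz":-0.01,"rx":0,"ry":0,"rz":0,"claw":1},
    {"dx":0,"dy":0,"dz":0,"rx":0,"ry":0,"rz":0,"claw":1},
  ],
)

```text
t: 23.45
eef_pos: [552.8, 177.6, 118.0]
tcp_rot: [-3.14, -0.001, 2.178]
ft_force: [0.2, 0.1, -5.8]
opening: 0.483
```

```bash
python3 - <<'E'
from h import *
from cell import env
# disc + plate from start pictures
import pickle
D=pickle.load(open("d0.pkl","rb"))
p,d,c=D["top"];P=cloud(c,d)
print(cv2.cvtColor(p,cv2.COLOR_RGB2HSV)[208,421])
h=cv2.cvtColor(p,cv2.COLOR_RGB2HSV); v,u=np.mgrid[:420,:560]
m=(abs(v-208)<40)&(abs(u-421)<40)&(h[...,1]>70)&(h[...,0]>20)&(h[...,0]<45)
k,l,st,ce=cv2.connectedComponentsWithStats(m.astype(np.uint8));i=1+st[1:,4].argmax()
print('disc',st[i],plane(c,ce[i],25).round(1), cv2.minEnclosingCircle(plane(c,np.c_[u[l==i],v[l==i]],25)[:,:2].astype(np.float32)))
E
python3 plan.py 580 -295 113 60 45
```

```text
[ 34 103 126]
disc [ 403  189   36   36 1003] [[ 582.9 -295.3   25. ]] ((583.0299682617188, -295.3336181640625), 43.835540771484375)
t 23.45 now [552.8 177.6 118. ] [-1.7992e+02 -3.0000e-02  1.2481e+02] F [ 0.17  0.14 -5.77] open 0.483 rows 11
{'dx': -0.0459, 'dy': -0.0281, 'dz': 0.0006, 'rx': -0.0001, 'ry': 0.0, 'rz': 0.0655}
{'dx': -0.0485, 'dy': -0.0233, 'dz': 0.0006, 'rx': -0.0001, 'ry': 0.0, 'rz': 0.0655}
{'dx': -0.0506, 'dy': -0.0182, 'dz': 0.0006, 'rx': -0.0001, 'ry': 0.0, 'rz': 0.0655}
{'dx': -0.0522, 'dy': -0.0129, 'dz': 0.0006, 'rx': -0.0001, 'ry': 0.0, 'rz': 0.0655}
{'dx': -0.0533, 'dy': -0.0074, 'dz': 0.0006, 'rx': -0.0001, 'ry': 0.0, 'rz': 0.0655}
{'dx': -0.0538, 'dy': -0.0019, 'dz': 0.0006, 'rx': -0.0001, 'ry': 0.0, 'rz': 0.0655}
{'dx': -0.0537, 'dy': 0.0036, 'dz': 0.0006, 'rx': -0.0001, 'ry': 0.0, 'rz': 0.0655}
{'dx': -0.053, 'dy': 0.0091, 'dz': 0.0006, 'rx': -0.0001, 'ry': 0.0, 'rz': 0.0655}
{'dx': -0.0518, 'dy': 0.0145, 'dz': 0.0006, 'rx': -0.0001, 'ry': 0.0, 'rz': 0.0655}
{'dx': -0.05, 'dy': 0.0197, 'dz': 0.0006, 'rx': -0.0001, 'ry': 0.0, 'rz': 0.0655}
{'dx': -0.0478, 'dy': 0.0248, 'dz': 0.0006, 'rx': -0.0001, 'ry': 0.0, 'rz': 0.0655}
```

arm_command(
  steps=[
    {"dx":-0.02,"dy":-0.012,"dz":-0.005,"rx":0,"ry":0,"rz":0.03,"claw":1},
    {"dx":-0.045,"dy":-0.026,"dz":0,"rx":0,"ry":0,"rz":0.065,"claw":1},
    {"dx":-0.048,"dy":-0.022,"dz":0,"rx":0,"ry":0,"rz":0.065,"claw":1},
    {"dx":-0.05,"dy":-0.017,"dz":0,"rx":0,"ry":0,"rz":0.065,"claw":1},
    {"dx":-0.052,"dy":-0.012,"dz":0,"rx":0,"ry":0,"rz":0.065,"claw":1},
    {"dx":-0.053,"dy":-0.007,"dz":0,"rx":0,"ry":0,"rz":0.065,"claw":1},
  ],
)

```text
t: 24.2
eef_pos: [556.2, -60.9, 119.5]
tcp_rot: [-3.135, 0.0, 1.599]
ft_force: [0.5, 1.3, -5.4]
opening: 0.483
```

```bash
python3 plan.py 582.5 -295.5 113 60 45
```

```text
t 24.2 now [556.2 -60.9 119.5] [-1.7963e+02  3.0000e-02  9.1610e+01] F [ 0.46  1.28 -5.44] open 0.483 rows 6
{'dx': -0.049, 'dy': 0.0041, 'dz': 0.0013, 'rx': -0.0006, 'ry': 0.0002, 'rz': 0.0585}
{'dx': -0.0484, 'dy': 0.0086, 'dz': 0.0013, 'rx': -0.0006, 'ry': 0.0002, 'rz': 0.0585}
{'dx': -0.0474, 'dy': 0.013, 'dz': 0.0013, 'rx': -0.0006, 'ry': 0.0002, 'rz': 0.0585}
{'dx': -0.046, 'dy': 0.0173, 'dz': 0.0013, 'rx': -0.0006, 'ry': 0.0002, 'rz': 0.0585}
{'dx': -0.0443, 'dy': 0.0214, 'dz': 0.0013, 'rx': -0.0006, 'ry': 0.0002, 'rz': 0.0585}
{'dx': -0.0421, 'dy': 0.0254, 'dz': 0.0013, 'rx': -0.0006, 'ry': 0.0002, 'rz': 0.0585}
```

arm_command(
  steps=[
    {"dx":-0.049,"dy":0.004,"dz":0,"rx":-0.0005,"ry":0,"rz":0.058,"claw":1},
    {"dx":-0.048,"dy":0.009,"dz":0,"rx":-0.0005,"ry":0,"rz":0.058,"claw":1},
    {"dx":-0.047,"dy":0.013,"dz":0,"rx":-0.0005,"ry":0,"rz":0.058,"claw":1},
    {"dx":-0.046,"dy":0.017,"dz":0,"rx":-0.0005,"ry":0,"rz":0.058,"claw":1},
    {"dx":-0.044,"dy":0.021,"dz":0,"rx":-0.0005,"ry":0,"rz":0.058,"claw":1},
    {"dx":-0.025,"dy":0.015,"dz":0,"rx":0,"ry":0,"rz":0.03,"claw":1},
    {"dx":0,"dy":0,"dz":0,"rx":0,"ry":0,"rz":0,"claw":1},
    {"dx":0,"dy":0,"dz":0,"rx":0,"ry":0,"rz":0,"claw":1},
  ],
)

```text
t: 25.2
eef_pos: [572.8, -293.1, 115.0]
tcp_rot: [-3.132, 0.003, 1.063]
ft_force: [0.2, 0.1, -5.1]
opening: 0.481
```

```bash
python3 plan.py 582.5 -295.5 82 60 45
python3 - <<'E'
from h import *
from cell import env
p,d=env.read_camera("top");cv2.imwrite("pics/t4.png",p[:,:,::-1])
p,d=env.read_camera("side");cv2.imwrite("pics/s4.png",p[:,:,::-1])
E
python3 look.py w6 60 170
```

```text
t 25.2 now [ 572.8 -293.1  115. ] [-179.43    0.19   60.92] F [ 0.19  0.08 -5.09] open 0.481 rows 1
{'dx': 0.0034, 'dy': 0.0125, 'dz': 0.0411, 'rx': -0.0064, 'ry': 0.0021, 'rz': 0.0102}
[ 189  210  189   80 9335] [ 579.  -282.1] 33.3 [ 581.8 -278.   150.2]
[ 239  325   90   20 1325] [ 567.4 -303.7] 18.2 [ 565.7 -306.3  151.2]
```

View pics/s4.png

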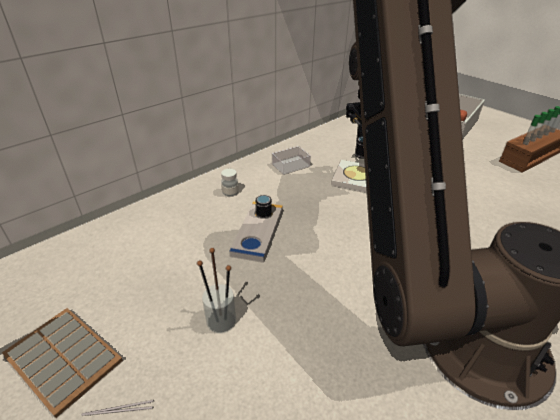

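View pics/w6.png

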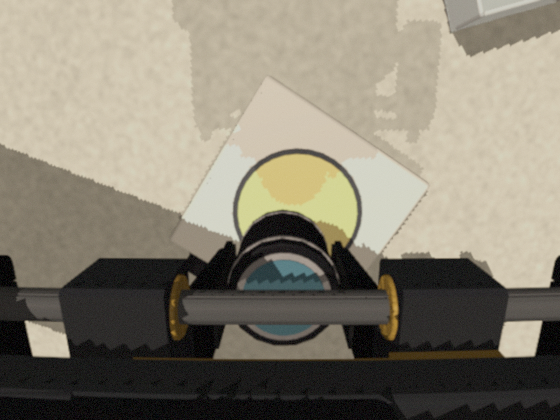

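The wrist view shows the disc centre near (297,212), with the held cell slightly to its left at (283,265). The side view shows the lighter cell in the yellow recess at (263,206) and the blue recess empty. I'll refine the disc centre from this picture.

```bash
python3 - <<'E'
from h import *
from cell import env
from scipy.optimize import least_squares
c=env.get_calibration("wrist");Z=np.load("w6.npz");p=Z['p'];P=Z['P']
h=cv2.cvtColor(p,cv2.COLOR_RGB2HSV);v,u=np.mgrid[:420,:560]
m=(h[...,1]>75)&(h[...,0]>15)&(h[...,0]<45)&(h[...,2]>120)&(v<255)&(u>220)&(u<380)&(v>130)
k,l,st,ce=cv2.connectedComponentsWithStats(m.astype(np.uint8));i=1+st[1:,4].argmax();m=l==i
print(st[i])
pts=[]
for r in range(160,205,3):
    x=np.where(m[r])[0]; pts+=[(x.min(),r),(x.max(),r)]
for cl in range(260,336,3):
    pts.append((cl,np.where(m[:,cl])[0].min()))
q=plane(c,np.array(pts),25)[:,:2]
f=least_squares(lambda a:np.hypot(q[:,0]-a[0],q[:,1]-a[1])-a[2],[582,-295,43],loss='soft_l1')
print(f.x.round(1),np.abs(f.fun).max().round(2))
E
python3 plan.py 582.5 -295.5 80 60
```

```text
[ 249  153  109  101 4874]
[ 587.7 -291.1   37. ] 17.5
t 25.35 now [ 573.2 -292.7  115.3] [-179.47    0.2    60.96] F [ 0.   -0.24 -5.7 ] open 0.481 rows 1
{'dx': 0.0028, 'dy': 0.0123, 'dz': 0.0441, 'rx': -0.0058, 'ry': 0.0022, 'rz': 0.0107}
```

Run:
```python
from h import *
from cell import env
c=env.get_calibration("wrist")
q=plane(c,[(235,210),(361,210),(297,150),(250,168),(344,168)],25)[:,:2];print(q.round(1))
A=np.c_[2*q,np.ones(len(q))];s=np.linalg.lstsq(A,(q**2).sum(1),rcond=None)[0];print(s[:2],np.sqrt(s[2]+s[0]**2+s[1]**2))
Z=np.load("w6.npz");P=Z['P'];m=(abs(P[...,2]-24)<5)
q=P[m][:,:2];print(q.min(0),q.max(0)); print(cv2.minAreaRect(q.astype(np.float32)))
D=__import__('pickle').load(open("d0.pkl","rb"))
for n in("top","side"):
    p,d,cc=D[n];P=cloud(cc,d);m=(abs(P[...,2]-25)<4)&(P[...,1]<-150)&(P[...,0]<690)&(P[...,0]>470)&(P[...,1]>-400)
    k,l,st,ce=cv2.connectedComponentsWithStats(m.astype(np.uint8));i=1+st[1:,4].argmax()
    print(n,cv2.minAreaRect(P[l==i][:,:2].astype(np.float32)))
```

```text
[[ 544.3 -271.3]
 [ 623.8 -315.3]
 [ 603.9 -255.3]
 [ 569.1 -250.3]
 [ 626.7 -282.2]]
[ 582.78930612 -294.89165253] 45.61892611450545
[ 487.18457506 -360.12648233] [ 804.1207617  -201.98501427]
((640.472412109375, -263.63629150390625), (301.5075378417969, 139.66055297851562), 28.16022491455078)
top ((576.3535766601562, -297.6335144042969), (153.4844207763672, 140.72018432617188), 28.523975372314453)
side ((574.2216796875, -297.4543762207031), (152.41973876953125, 144.62188720703125), 29.012187957763672)
```

Two cameras agree on the disc at (582.8,-295.2) within 1 mm. Moving to centre and lowering to TCP z ≈ 80, which puts the cell's underside about 35 mm above the disc.

arm_command(
  steps=[
    {"dx":0.003,"dy":0.012,"dz":0.01,"rx":-0.006,"ry":0.002,"rz":0.01,"claw":1},
    {"dx":0,"dy":0,"dz":0.015,"rx":0,"ry":0,"rz":0,"claw":1},
    {"dx":0,"dy":0,"dz":0.01,"rx":0,"ry":0,"rz":0,"claw":1},
    {"dx":0,"dy":0,"dz":0,"rx":0,"ry":0,"rz":0,"claw":1},
    {"dx":0,"dy":0,"dz":0,"rx":0,"ry":0,"rz":0,"claw":1},
  ],
)

```text
t: 25.98
eef_pos: [583.6, -293.7, 84.6]
tcp_rot: [-3.141, -0.0, 1.05]
ft_force: [-0.4, -1.4, -5.0]
opening: 0.482
```

```bash
python3 plan.py 582.8 -295.2 80 60
```

```text
t 25.975 now [ 583.6 -293.7   84.6] [-179.98   -0.     60.14] F [-0.42 -1.36 -5.04] open 0.482 rows 1
{'dx': -0.0021, 'dy': 0.0001, 'dz': 0.0058, 'rx': -0.0002, 'ry': -0.0, 'rz': 0.0015}
```

arm_command(
  steps=[
    {"dx":-0.002,"dy":0,"dz":0.005,"rx":0,"ry":0,"rz":0.001,"claw":1},
    {"dx":0,"dy":0,"dz":0,"rx":0,"ry":0,"rz":0,"claw":1},
    {"dx":0,"dy":0,"dz":0,"rx":0,"ry":0,"rz":0,"claw":1},
    {"dx":0,"dy":0,"dz":0,"rx":0,"ry":0,"rz":0,"claw":1},
    {"dx":0,"dy":0,"dz":0,"rx":0,"ry":0,"rz":0,"claw":1},
    {"dx":0,"dy":0,"dz":0,"rx":0,"ry":0,"rz":0,"claw":1},
    {"dx":0,"dy":0,"dz":0,"rx":0,"ry":0,"rz":0,"claw":1},
    {"dx":0,"dy":0,"dz":0,"rx":0,"ry":0,"rz":0,"claw":1},
  ],
)

```text
t: 26.98
eef_pos: [583.0, -295.5, 81.4]
tcp_rot: [3.14, 0.0, 1.048]
ft_force: [1.1, 0.3, -4.7]
opening: 0.48
```

```bash
python3 plan.py 582.8 -295.2 80 60
python3 - <<'E'
from h import *
from cell import env
p,d=env.read_camera("top");c=env.get_calibration("top");cv2.imwrite("pics/t5.png",p[:,:,::-1]);P=cloud(c,d)
m=(d>0)&(P[...,2]>10)&(P[...,2]<250)&(P[...,1]>-20)&(P[...,0]>350)
k,l,st,ce=cv2.connectedComponentsWithStats(m.astype(np.uint8))
for i in range(1,k):
    if st[i,4]>60: q=P[l==i];print(st[i],q.min(0).round(),q.max(0).round(),np.median(q,0).round())
s=env.state();print(s['qvel'].round(4),s['ft_force'].round(2),s['moment'].round(2))
E
python3 look.py w7 60 170
```

```text
t 26.975 now [ 583.  -295.5   81.4] [179.93   0.    60.03] F [ 1.08  0.32 -4.66] open 0.48 rows 1
{'dx': 0.0002, 'dy': -0.0004, 'dz': 0.0017, 'rx': 0.0008, 'ry': 0.0, 'rz': 0.0004}
[262 103  21  28 468] [771.  42.  11.] [820.  92.  81.] [788.  68.  73.]
[ 200  162   96   82 3294] [490.  10.  10.] [689. 239.  73.] [590. 124.  20.]
[   0  172   62   92 4197] [438. 571.  10.] [660. 730.  22.] [546. 656.  14.]
[105 261  53  29 875] [383. 339.  11.] [446. 403. 207.] [415. 361.  85.]
[ 0.0003 -0.0021  0.0003 -0.0009 -0.0003  0.0001] [-0.37 -0.45 -5.49] [-0.01 -0.08  0.02]
[   89   210   388    80 11330] [ 600.3 -264.5] 47.0 [ 591.6 -279.6  117.1]
[  0 255  18  33 461] [ 533.3 -231.8] 5.6 [ 533.9 -231.7  162.1]
[  0 320  33  36 988] [ 524.5 -248.5] 8.7 [ 524.6 -247.8  164.7]
[534 320  26  36 741] [ 652.2 -322.9] 7.9 [ 652.4 -322.7  164. ]
[ 185  324   40   35 1125] [ 563.7 -279.5] 14.7 [ 563.6 -279.6  152.7]
[ 238  325   91   20 1324] [ 576.5 -306. ] 18.4 [ 574.9 -308.9  117.2]
[ 342  324   40   35 1133] [ 605.8 -304.2] 14.9 [ 605.9 -304.3  152. ]
```

View pics/t5.png

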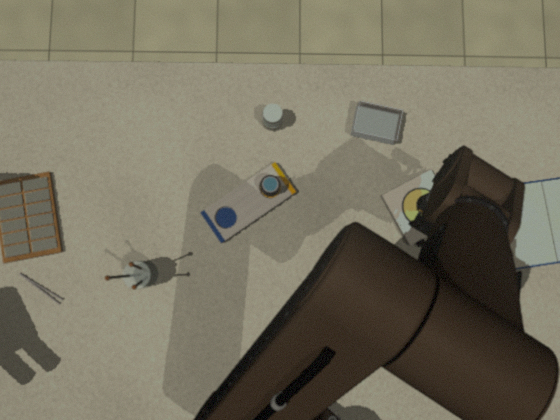

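View pics/w7.png

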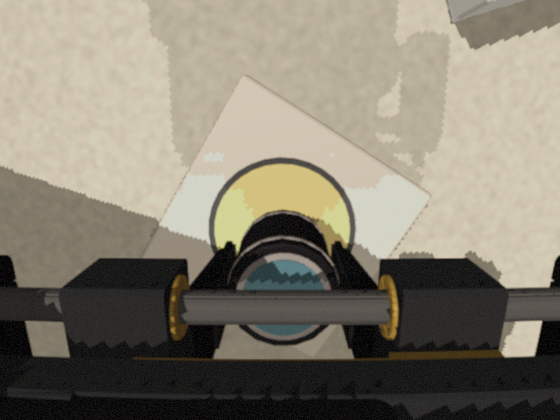

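The wrist view shows the cell centred sideways over the disc, both near column 282. The top view shows the lighter cell in the yellow recess (270,185), the blue recess empty and the bystanders where they were. The arm is still and the reading is about -5.5 N, so I'm handing in.

```bash
python3 -c "
from cell import env
print(env.job_done()); s=env.state(); print(s['t'],s['eef_pos'],s['ft_force'])"
```

```text
the job is handed in; nothing more can be done
None
the job is handed in; nothing more can be done
```

The job is handed in: the heavier cell, from the blue end, is held upright over the lit disc. I lifted the blue cell first, held it for over a second and set it back, then did the same with the yellow cell. Both went back upright in their recesses.

- **Weights:** the blue-end cell read about 5.7 N (roughly 0.58 kg) and the yellow-end cell about 2.1 N (roughly 0.21 kg), so the blue one is heavier.
- **Final hold:** the tool was at (583.0, -295.5, 81.4) mm. That is within about 0.5 mm of my measured disc centre, with the cell's underside about 37 mm above the disc by my estimate. Tilt was under 0.1°, joint speeds were near zero, and the force reading was about -5.5 N.
- **The rest of the bench:** the last top view shows the lighter cell in the yellow recess, the blue recess empty, and the jars and tub where they were.
- **Time:** about 27 s of the 61 s allowed.
- **A check that disagreed:** one automatic fit of the disc edge gave a poor result, with 17.5 mm residuals, so I dropped it. The top picture and hand-picked edge points in the wrist picture agreed within 1 mm. The wrist fit's radius came out at 45.6 mm against the true 43 mm, probably because I picked the outside of the dark ring.

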